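# Sweep the used sample pucks into the blue bay

### The job

Take the bench sweeper by its yellow grip and sweep the two gritty orange sample pucks along the table until both are fully inside the blue three-sided bay; do not touch the pucks with the gripper or lift them. Then stand the sweeper upright on the table outside the blue bay and let go of it.

Things in the scene. Friction and masses are not known exactly. Their poses are not given: they have to be found in the camera images.
- sweeper: Bench sweeper standing by itself: a straight foot (black rubber, white back) 36 mm along its x, 116 mm along its y, 40 mm high, and on its middle an upright yellow grip, 26 x 26 mm square, from 40 to 106 mm above the underside. The long faces (towards its +x and -x) are flat and alike; either sweeps. About 0.25 kg. Origin: centre of its underside; z up.
- bay: Blue three-sided catch bay fixed to the table, at one of two places side by side (a grey bay has the other). Inside 120 mm deep (its x -60 to +60 mm), 150 mm wide (y -75 to +75 mm); open on its -x side. Walls 5 mm thick, 30 mm high, at the back (+x) and both sides. No lip: the floor is a film level with the table. Origin: centre of the inner floor; +x points from mouth to back wall.
- puck_a: A resin sample puck: a bright orange upright cylinder, 32 mm diameter, 18 mm high, with a small steel chip showing in its top; about 30 g, slides flat on the table. Origin: centre of its underside. Starts in front of the blue bay's mouth, towards the bay's -y side, with nothing in between.
- puck_b: A resin sample puck: a bright orange upright cylinder, 32 mm diameter, 18 mm high, with a small steel chip showing in its top; about 30 g, slides flat on the table. Origin: centre of its underside. Starts beside the first, towards the bay's +y side; both fit in front of the sweeper's long face at once.
Things that resemble listed ones, but are neither listed nor needed, are in the scene too. Leave any green or red look-alike of the sweeper alone.

How it is judged (in metres and radians):
On the way, in this order (a step that is already met when the one before it is completed fails the run):
1. the sweeper is gripped (contact force between the fingers and sweeper above 1 N), for 0.2 s.
2. both orange pucks are inside the blue bay, the sweeper still in the gripper (x of puck_a in the frame of bay between -0.048 and 0.06 m and y of puck_a in the frame of bay between -0.075 and 0.075 m and height (world z) of each of puck_a, puck_b below 0.025 m and x of puck_b in the frame of bay between -0.048 and 0.06 m and y of puck_b in the frame of bay between -0.075 and 0.075 m and contact force between the fingers and sweeper above 1 N), for 0.2 s.
At the end, for the whole second after the job is handed in: Both orange pucks rest on the floor of the blue bay, their centres at least 12 mm past its mouth; the sweeper stands upright (within 10 degrees) on the table, its centre at least 18 mm outside the bay's outline, released and at rest (x of puck_a in the frame of bay between -0.048 and 0.06 m and y of puck_a in the frame of bay between -0.075 and 0.075 m and height (world z) of each of puck_a, puck_b below 0.025 m and x of puck_b in the frame of bay between -0.048 and 0.06 m and y of puck_b in the frame of bay between -0.075 and 0.075 m and (x of sweeper in the frame of bay below -0.078 m or x of sweeper in the frame of bay above 0.083 m or y of sweeper in the frame of bay below -0.098 m or y of sweeper in the frame of bay above 0.098 m) and angle between sweeper's own z axis and vertical below 0.17 rad and height (world z) of sweeper between -0.01 and 0.012 m and linear speed of each of sweeper, puck_a, puck_b below 0.02 m/s and contact force between the fingers and sweeper below 0.2 N); the robot touches nothing.
It fails at once if the gripper or arm touches an orange puck (contact force between any of the fingers, the arm and puck_a above 0.3 N or contact force between any of the fingers, the arm and puck_b above 0.3 N).
It fails at once if an orange puck is lifted more than 15 mm off the table (height (world z) of any of puck_a, puck_b above 0.015 m).
It also fails if it takes over 42 s, if anything falls off the work surface, if the arm or the gripper's body presses on something with over 40 N, if the wrist force passes 120 N, or if a joint passes its speed limit or range.

### The arm

A 6-joint arm with a two-finger parallel gripper is mounted at the origin on the work surface. World frame = base frame: x ahead of the robot, y to its left, z up, the work surface at z = 0. Lengths are in mm, angles in rad, forces in N, time in s.
With the tool pointing down it reaches from about 350 to 725 mm from the base axis. Payload 6 kg.
Tool frame: the origin (TCP) lies midway between the tips of the shut fingers; the grasp point (between the pads) lies env.grasp_offset behind it (env.grasp_offset is the distance from the TCP to the grasp point, in mm); z points along the fingers, y is the direction in which the jaws open and shut (so a half turn about z gives the same grasp; the last joint's range is limited). The gripper opens to 85 mm and grips with 20 to 120 N. Pads are 22 mm wide; open, the fingers measure 114 mm over their backs; the gripper's body (76 mm by 85 mm) begins 54 mm behind the grasp point. The pads swing forward as they close: fully open they stand 13 mm farther back than shut.
Start: joints at [-0.871, 0.04, 0.085, 0, -1.615, -0.334], TCP at [214.625, -560.276, 231.261] pointing down, gripper open.
Joint ranges: [-2.56, 2.56], [-1.29, 2.01], [-1.08, 1.49], [-3.29, 1.98], [-2.81, -0.18], [-2.99, 2.99]. Speed limits (rad/s): [2.57, 2.57, 3.01, 3.14, 3.14, 3.14].

### API

Orientations are given as a rotation vector (axis times angle).
In Python, from station import monitor, vision, order, env gives the robot as it stands.
- The arm moves only by the tool play_rows, never from a script. Its argument "rows" is a list of rows, each a list of 5 numbers: the gripper's target within -1 to 1 (shut at 1, half-way at 0, fully open at -1), then the shift along the tool's x, y, z in m, then the turn about the tool's z in degrees. A call has 1 to 5 rows; each row shifts and turns the commanded pose from where the row before left it, along the tool's axes as they then stand; what a row does not reach is not made up. A row lasts 1/8 s, in which the tool goes at most 62.5 mm and 10.7 degrees, less where a joint would pass 70% of its speed; a pose out of reach is approached as far as the arm can. A call with a gripper value outside its range is refused whole. The fingers move at their own pace and stop on an object; "force" is the grip in N (left out, the last holds). Time passes only in rows, so rows that do not move let the fingers close. It gives the time, the measured TCP pose, the force and the opening at its end, in the units of the state.
- monitor.read_state(): the state, without advancing time (a new reading comes with each control period).
- vision.read_camera(name): name is "scene" or "side" or "wrist"; returns a dict with "color" (420x560x3 uint8, blue, green, red), "fx", "fy", "cx", "cy" (pixels), "distortion" ([k1, k2, p1, p2, k3] as OpenCV has them; the pictures are not rectified), "R" (3x3) and "t" (3): a world point X has camera coordinates R X + t. Camera axes: x right, y down, z forward; pixel columns grow to the right and rows downward; lengths in mm; the calibration is good to about 2 mm. A picture is of the moment at which its call begins. There is no depth.
- order.finish_job(): hands the job in, once; it reports no verdict.
The state is a dict: "t": time; "q": joint angles; "joint_vel": joint speeds; "joint_efforts": joint torques, N m; "ee_pos": TCP position; "eef_rot": TCP orientation; "ft_force": force on the tool from outside, world axes, zero at the start; "torque": the same for the moment, N m; "grip_width": opening from 0.0 (shut) to 1.0 (fully open).
Only numpy, scipy, OpenCV 4.12 (cv2) and the standard library are available. Lean on these libraries where they do the work, as an engineer would, in place of code of your own. Each camera call takes 0.05 s, during which the arm holds its last target. There are 200 camera calls.

## Working session

There is one attempt and no reset: what is moved stays moved. The work goes in short steps, Python scripts to look and compute and a tool call to move; the robot and the scene stay as the last step left them, time stands still between calls to the robot, and variables do not carry over. Pictures are saved under pics/ and viewed, about 8 in all and at most 12, crops included, and the job is handed in when it is done.

Besides the shell and the picture viewer there is one more tool, called after "Request:" by a JSON object that holds its "op" and its "data". play_rows: Moves the arm, as the interface text tells. Its arguments: {"type":"object","properties":{"rows":{"type":"array"},"force":{"type":"number"}},"required":["rows"]}

```bash
mkdir -p pics
cat > h.py <<'E'
import numpy as np, cv2, os
from station import monitor, vision, order, env
def cam(n):
    return vision.read_camera(n)
def ray(c,uv,z):
    K=np.array([[c['fx'],0,c['cx']],[0,c['fy'],c['cy']],[0,0,1.]])
    p=cv2.undistortPoints(np.array(uv,float).reshape(-1,1,2),K,np.array(c['distortion'],float))[:,0]
    R=np.array(c['R']);t=np.array(c['t']).ravel()
    d=np.c_[p,np.ones(len(p))]@R; o=-R.T@t
    return o+d*((z-o[2])/d[:,2])[:,None]
def blobs(img,lo,hi,amin=60):
    m=cv2.inRange(cv2.cvtColor(img,cv2.COLOR_BGR2HSV),lo,hi)
    cs,_=cv2.findContours(m,cv2.RETR_EXTERNAL,cv2.CHAIN_APPROX_NONE)
    return m,[c for c in cs if cv2.contourArea(c)>amin]
E
python3 - <<'E'
from h import *
print(monitor.read_state(), env.grasp_offset)
a=cam('scene');b=cam('side')
for n,c in (('scene',a),('side',b)):
    cv2.imwrite(f'pics/{n}0.png',c['color']); print(n,c['fx'],(-np.array(c['R']).T@np.array(c['t']).ravel()).round())
E
```

```text
{'t': 0.0, 'q': array([-8.71301803e-01,  4.08188598e-02,  8.37887309e-02, -4.90117297e-04,
       -1.61550600e+00, -3.33709252e-01]), 'joint_vel': array([ 0.00021299,  0.00109524, -0.00140612, -0.00107708,  0.00068744,
        0.00094608]), 'joint_efforts': array([ 3.06507372e-04, -3.68211579e+01,  3.47419667e+01,  6.93263143e+00,
       -5.39525427e-03,  2.11277745e-05]), 'ee_pos': array([ 214.5760351 , -559.95569151,  230.25753724]), 'eef_rot': array([ 5.71330386e-01, -3.08876258e+00, -2.75575584e-03]), 'ft_force': array([ 0.19931784,  0.55375026, -0.21747779]), 'torque': array([-0.02920539,  0.01478227,  0.02030285]), 'grip_width': 0.9982326342625301} 18.700000000000003
scene 534.6760882201465 [1137.   90.  729.]
side 461.41315839709114 [214. 465. 513.]
```

View pics/scene0.png

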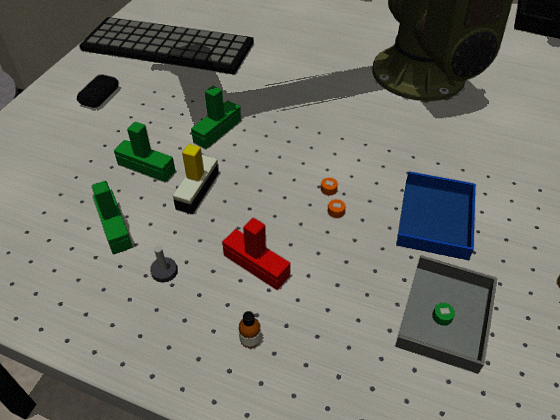

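View pics/side0.png

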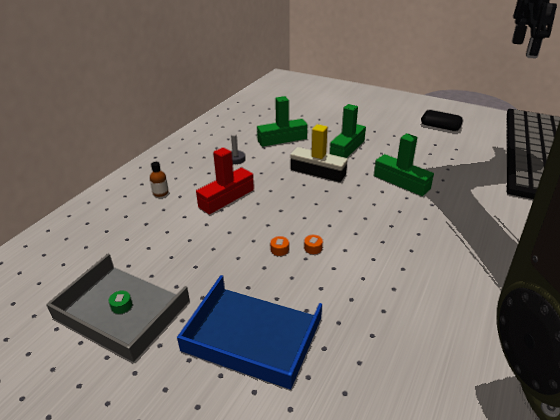

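Scene shows one yellow-gripped sweeper (scene 193,162; side 319,142). Look-alikes: green ones at scene (217,117), (145,152) and (110,215), red at (256,252). The pucks are at scene (329,186) and (337,208); the orange bottle (249,328) is not one. The blue bay is at (438,215), open to the left, and the grey bay (447,313) holds a green puck.

```bash
cat > meas.py <<'E'
from h import *
def yellow(c):  # mask of grip
    return blobs(c['color'],(20,110,60),(33,255,255),40)
def orange(c):
    return [x for x in blobs(c['color'],(3,170,120),(16,255,255),40)[1]]
def cen(k):
    m=cv2.moments(cv2.convexHull(k)); return m['m10']/m['m00'],m['m01']/m['m00']
E
python3 - <<'E'
from meas import *
cs={n:cam(n) for n in('scene','side')}
for n,c in cs.items():
    print(n)
    for k in orange(c): 
        x=cen(k); print(' orange',np.round(x),cv2.contourArea(k),ray(c,[x],9)[0].round(1))
    for k in yellow(c)[1]:
        print(' yellow',np.round(cen(k)),cv2.contourArea(k),ray(c,[cen(k)],73)[0].round(1))
    m,b=blobs(c['color'],(100,150,30),(125,255,255),800)
    for k in b:
        h=cv2.approxPolyDP(cv2.convexHull(k),4,True)[:,0]; print(' blue',cv2.contourArea(k))
        for p,f,w in zip(h,ray(c,h,0),ray(c,h,30)): print('  ',p,f[:2].round(),w[:2].round())
    # white back of the sweeper: near grip, bright low-sat
s=cs['scene']['color'][70:290,80:320]; s2=cs['side']['color'][90:220,240:450]
cv2.imwrite('pics/crop1.png',np.hstack([cv2.resize(cs['scene']['color'][130:230,150:250],(400,400),interpolation=2),cv2.resize(cs['side']['color'][110:210,270:370],(400,400),interpolation=2)]))
E
```

```text
scene
 orange [336. 206.] 144.0 [491.5 -53.6   9. ]
 orange [329. 183.] 130.0 [442.5 -83.4   9. ]
 yellow [193. 162.] 540.5 [ 542.3 -311.7   73. ]
 yellow [406.  88.] 105.0 [178.8  -5.3  73. ]
 blue 5364.0
   [408 172] [347.  49.] [379.  51.]
   [475 184] [330. 178.] [364. 174.]
   [468 259] [518. 192.] [543. 187.]
   [397 245] [533.  71.] [558.  72.]
side
 orange [279. 242.] 154.0 [502.9 -59.2   9. ]
 orange [313. 240.] 153.0 [453.7 -90.1   9. ]
 yellow [319. 141.] 435.0 [ 545.5 -313.1   73. ]
 blue 8884.0
   [321 304] [386.  28.] [376.  53.]
   [290 388] [363. 173.] [354. 190.]
   [180 350] [520. 191.] [502. 207.]
   [178 335] [538. 172.] [519. 189.]
   [221 275] [552.  45.] [532.  69.]
```

View pics/crop1.png

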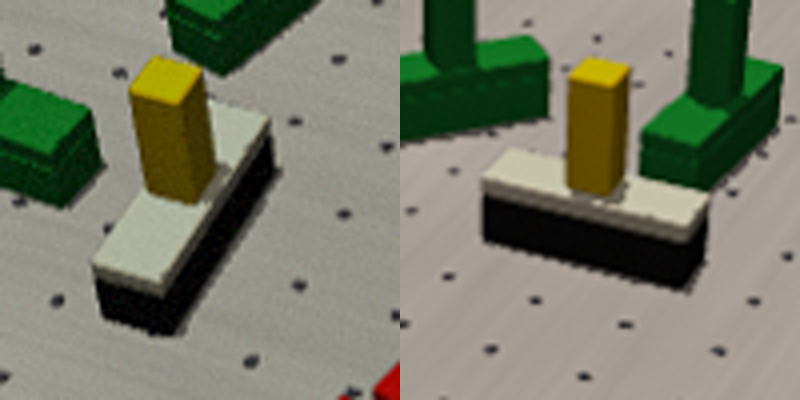

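The crop confirms it: yellow grip, white back, black rubber foot, standing. The puck estimates from the two views agree if the mask is the top face (z=18). That puts the pucks at about (499,-51) and (450,-81), and the bay yaw at about 96.5°. Next I need the sweeper yaw and clearances.

Run:
```python
from meas import *
cs={n:cam(n) for n in('scene','side')}
S=np.array([[95,265],[165,283],[271,120]])/4+[150,130]
D=(np.array([[483,185],[690,228],[708,195],[512,150]])-[400,0])/4+[270,110]
def ang(v): return np.degrees(np.arctan2(v[1],v[0])).round(1), np.linalg.norm(v[:2]).round(1)
p=ray(cs['scene'],S,40); q=ray(cs['side'],D,40)
print(p.round(1),ang(p[2]-p[1]),ang(p[1]-p[0])); print(q.round(1),ang(q[1]-q[0]),ang(q[2]-q[3]),'centre',q.mean(0))
for n,c in cs.items():
    for k in yellow(c)[1][:2]:
        # bright top of grip
        m=np.zeros(c['color'].shape[:2],np.uint8);cv2.drawContours(m,[k],-1,255,-1)
        v=cv2.cvtColor(c['color'],cv2.COLOR_BGR2HSV)[...,2]; m&=((v>170)*255).astype(np.uint8)
        ys,xs=np.nonzero(m)
        if len(xs)>10: print(n,'griptop',len(xs),ray(c,[[xs.mean(),ys.mean()]],106)[0].round(1))
    for lo,hi,nm in (((50,120,30),(80,255,255),'green'),((0,180,60),(2,255,255),'red')):
      for k in blobs(c['color'],lo,hi,250)[1]: 
        t=tuple(k[k[:,0,1].argmin(),0]); print(n,nm,np.round(cen(k)),'top',t,ray(c,[t],106)[0].round())
    for k in orange(c): print(n,'puck',ray(c,[cen(k)],18)[0].round(1))
```

```text
[[ 604.4 -321.7   40. ]
 [ 602.5 -287.5   40. ]
 [ 490.9 -290.2   40. ]] (np.float64(-178.6), np.float64(111.7)) (np.float64(93.1), np.float64(34.2))
[[ 594.5 -281.7   40. ]
 [ 482.7 -290.2   40. ]
 [ 486.8 -325.3   40. ]
 [ 597.9 -322.6   40. ]] (np.float64(-175.7), np.float64(112.1)) (np.float64(-178.6), np.float64(111.1)) centre [ 540.47096668 -304.96899614   40.        ]
scene griptop 106 [ 545.4 -309.2  106. ]
scene green [444. 313.] top (np.int32(440), np.int32(303)) [697. 152. 106.]
scene green [111. 218.] top (np.int32(104), np.int32(181)) [ 668. -408.  106.]
scene green [144. 153.] top (np.int32(134), np.int32(122)) [ 517. -444.  106.]
scene green [214. 117.] top (np.int32(212), np.int32(86)) [ 363. -360.  106.]
scene red [255. 257.] top (np.int32(235), np.int32(229)) [ 681. -162.  106.]
scene puck [499.6 -51.8  18. ]
scene puck [451.1 -81.3  18. ]
side griptop 69 [ 544.1 -307.9  106. ]
side green [120. 302.] top (np.int32(118), np.int32(291)) [579. 214. 106.]
side green [405. 166.] top (np.int32(405), np.int32(134)) [ 384. -358.  106.]
side green [348. 132.] top (np.int32(348), np.int32(104)) [ 535. -443.  106.]
side green [281. 124.] top (np.int32(284), np.int32(96)) [ 682. -420.  106.]
side red [223. 181.] top (np.int32(221), np.int32(148)) [ 671. -147.  106.]
side puck [497.7 -49.8  18. ]
side puck [449.4 -80.2  18. ]
```

```bash
cat > plan.py <<'E'
import sys; from h import *
from scipy.spatial.transform import Rotation as Ro
s=monitor.read_state(); R=Ro.from_rotvec(s['eef_rot']).as_matrix()
x,y,z,a=map(float,sys.argv[1:5])
yaw=np.degrees(np.arctan2(R[1,1],R[0,1]))
print('t',s['t'],'pos',s['ee_pos'].round(1),'yawY',yaw.round(2),'F',s['ft_force'].round(1),'w',round(s['grip_width'],3))
d=(yaw-a+90)%180-90
print('turn',d.round(2),'shift tool now mm',(R.T@(np.array([x,y,z])-s['ee_pos'])).round(1),'after turn',((R@Ro.from_euler('z',d,degrees=True).as_matrix()).T@(np.array([x,y,z])-s['ee_pos'])).round(1))
E
python3 plan.py 544.5 -308.5 180 92.4
```

```text
t 0.3 pos [ 214.6 -560.2  230.9] yawY 110.96 F [-0.5 -0.1  0.9] w 1.003
turn 18.56 shift tool now mm [-398.1  117.    51. ] after turn [-340.2  237.6   51. ]
```

Request:
{"op": "play_rows", "data": {"rows": [[-1,0,0,0,9.4],[-1,0,0,0,9.4]], "force": 60}}

```text
t: 0.55
ee_pos: [214.6, -560.2, 231.1]
eef_rot: [0.051, -3.141, -0.0]
ft_force: [1.1, 0.0, -0.4]
grip_width: 1.004
```

```bash
python3 plan.py 544.5 -308.5 180 92.4
```

```text
t 0.55 pos [ 214.6 -560.2  231.1] yawY 91.85 F [ 1.1  0.  -0.4] w 1.004
turn -0.55 shift tool now mm [-337.8  240.9   51.2] after turn [-340.1  237.7   51.2]
```

Request:
{"op": "play_rows", "data": {"rows": [[-1,-0.034,0.024,0,0],[-1,-0.034,0.024,0,0],[-1,-0.034,0.024,0,0],[-1,-0.034,0.024,0,0],[-1,-0.034,0.024,0,0]]}}

```text
t: 1.18
ee_pos: [381.0, -433.0, 231.3]
eef_rot: [-0.059, 3.141, 0.0]
ft_force: [0.5, 0.4, 0.4]
grip_width: 1.001
```

Request:
{"op": "play_rows", "data": {"rows": [[-1,-0.034,0.024,0,0],[-1,-0.034,0.024,0,0],[-1,-0.034,0.024,0,0],[-1,-0.034,0.024,0,0],[-1,-0.034,0.024,0,0]]}}

```text
t: 1.8
ee_pos: [546.3, -306.7, 231.3]
eef_rot: [0.059, -3.141, -0.0]
ft_force: [-0.7, 0.4, 0.2]
grip_width: 0.997
```

Request:
{"op": "play_rows", "data": {"rows": [[-1,0,0,0,0],[-1,0,0,0,0]]}}

```text
t: 2.05
ee_pos: [545.3, -307.7, 231.1]
eef_rot: [0.06, -3.141, -0.0]
ft_force: [-0.5, -0.3, 0.3]
grip_width: 0.999
```

```bash
python3 plan.py 544.5 -308.5 59 92.4; python3 -c "
from h import *
cv2.imwrite('pics/w1.png',cam('wrist')['color'])"
```

```text
t 2.05 pos [ 545.3 -307.7  231.1] yawY 92.18 F [-0.5 -0.3  0.3] w 0.999
turn -0.22 shift tool now mm [  0.7  -0.8 172.1] after turn [  0.7  -0.8 172.1]
```

View pics/w1.png

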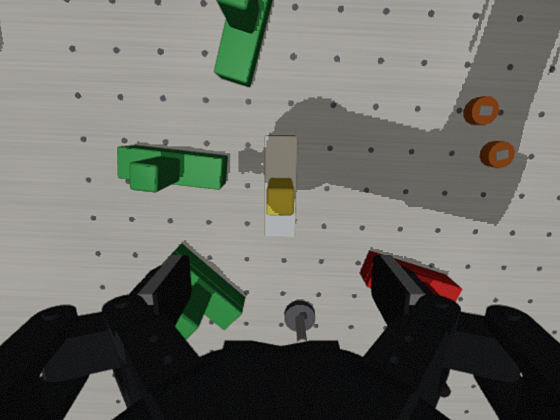

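The wrist view shows the yellow grip at (281,195) with the foot upright in the picture, so it is aligned with the tool, and the jaws on either side. I'll check this by ray.

Run:
```python
from meas import *
c=cam('wrist'); k=max(yellow(c)[1],key=cv2.contourArea)
m=np.zeros(c['color'].shape[:2],np.uint8);cv2.drawContours(m,[k],-1,255,-1)
v=cv2.cvtColor(c['color'],cv2.COLOR_BGR2HSV)[...,2]; x,y,w,h=cv2.boundingRect(k)
print((x,y,w,h),v[y+5:y+h:8,x+w//2])
# lower-bright top face: edges
print('top face corners', ray(c,[[x,y+h],[x+w,y+h],[x,y]],106).round(1).tolist())
g=blobs(c['color'],(0,0,110),(179,60,255),20)[0]
P=ray(c,[[264.5,135.5],[297,135.5],[264.5,236],[295,236]],40); print(P.round(1), P.mean(0).round(1))
```

```text
(267, 178, 28, 37) [ 75 129 132 130]
top face corners [[556.5, -320.2, 106.0], [555.6, -294.5, 106.0], [522.2, -321.1, 106.0]]
[[ 486.9 -327.5   40. ]
 [ 485.6 -292.7   40. ]
 [ 601.3 -325.    40. ]
 [ 600.  -289.3   40. ]] [ 543.4 -308.6   40. ]
```

Request:
{"op": "play_rows", "data": {"rows": [[-1,0.0015,-0.001,0.05,0.6],[-1,0,0,0.05,0],[-1,0,0,0.04,0],[-1,0,0,0.032,0],[-1,0,0,0,0]]}}

```text
t: 2.78
ee_pos: [541.6, -308.8, 56.6]
eef_rot: [0.04, -3.136, -0.003]
ft_force: [-0.8, 0.3, 0.6]
grip_width: 1.0
```

Request:
{"op": "play_rows", "data": {"rows": [[1,0,0,0,0],[1,0,0,0,0],[1,0,0,0,0],[1,0,0,0,0],[1,0,0,0,0]], "force": 60}}

```text
t: 3.4
ee_pos: [544.5, -308.8, 60.5]
eef_rot: [-0.043, 3.14, -0.001]
ft_force: [0.7, 1.4, 5.3]
grip_width: 0.299
```

Request:
{"op": "play_rows", "data": {"rows": [[1,0,0,0,0],[1,0,0,0,0],[1,0,0,0,0]]}}

```text
t: 3.78
ee_pos: [544.5, -308.8, 60.5]
eef_rot: [-0.043, 3.14, -0.001]
ft_force: [-0.8, 1.7, 5.4]
grip_width: 0.295
```

Gripped (opening ≈25 mm). Lift and turn to the bay direction.

Request:
{"op": "play_rows", "data": {"rows": [[1,0,0,-0.015,0],[1,0,0,-0.015,0],[1,0,0,0,-4.9],[1,0,0,0,0]]}}

```text
t: 4.28
ee_pos: [543.9, -308.6, 89.7]
eef_rot: [-0.176, 3.137, 0.0]
ft_force: [0.4, -0.6, -3.0]
grip_width: 0.293
```

```bash
python3 plan.py 483.6 -143.4 90.5 96.55
```

```text
t 4.275 pos [ 543.9 -308.6   89.7] yawY 96.41 F [ 0.4 -0.6 -3. ] w 0.293
turn -0.14 shift tool now mm [ 41.5 170.9  -0.8] after turn [ 41.  171.   -0.8]
```

Request:
{"op": "play_rows", "data": {"rows": [[1,0.0082,0.034,0,0],[1,0.0082,0.034,0,0],[1,0.0082,0.034,0,0],[1,0.0082,0.034,0,0],[1,0.0082,0.034,0,0]]}}

```text
t: 4.9
ee_pos: [483.4, -143.4, 89.3]
eef_rot: [0.173, -3.137, -0.0]
ft_force: [-0.1, 0.8, -1.8]
grip_width: 0.298
```

Request:
{"op": "play_rows", "data": {"rows": [[1,0,0,0,0],[1,0,0,0.014,0],[1,0,0,0.013,0],[1,0,0,0,0]]}}

```text
t: 5.4
ee_pos: [483.4, -145.0, 60.8]
eef_rot: [0.175, -3.134, -0.0]
ft_force: [-0.1, 0.8, -2.8]
grip_width: 0.299
```

```bash
python3 plan.py 459.6 66 62 96.55;  python3 -c "
from h import *
cv2.imwrite('pics/w2.png',np.hstack([cam('scene')['color'][100:280,220:500],cam('side')['color'][150:330,120:400]]))"
```

```text
t 5.4 pos [ 483.4 -145.    60.8] yawY 96.38 F [-0.1  0.8 -2.8] w 0.299
turn -0.17 shift tool now mm [ 2.000e-01  2.124e+02 -1.200e+00] after turn [ -0.4 212.4  -1.2]
```

View pics/w2.png

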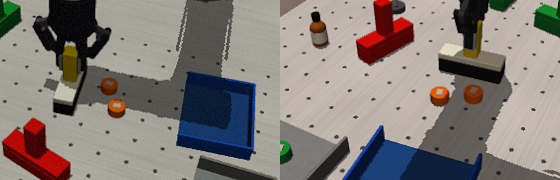

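The sweeper is held behind both pucks, which lie between it and the open mouth. Sweep.

Request:
{"op": "play_rows", "data": {"rows": [[1,0,0.008,0,0],[1,0,0.008,0,0],[1,0,0.008,0,0],[1,0,0.008,0,0],[1,0,0.008,0,0]]}}

```text
t: 6.12
ee_pos: [479.5, -104.0, 62.4]
eef_rot: [-0.177, 3.136, 0.0]
ft_force: [0.1, -0.2, -3.6]
grip_width: 0.299
```

Request:
{"op": "play_rows", "data": {"rows": [[1,0,0.008,0,0],[1,0,0.008,0,0],[1,0,0.008,0,0],[1,0,0.008,0,0],[1,0,0.008,0,0]]}}

```text
t: 6.75
ee_pos: [475.0, -64.4, 62.3]
eef_rot: [0.177, -3.137, 0.0]
ft_force: [0.3, -1.4, -2.9]
grip_width: 0.295
```

Request:
{"op": "play_rows", "data": {"rows": [[1,0,0.008,0,0],[1,0,0.008,0,0],[1,0,0.008,0,0],[1,0,0.008,0,0],[1,0,0.008,0,0]]}}

```text
t: 7.38
ee_pos: [470.5, -24.6, 62.3]
eef_rot: [0.177, -3.137, -0.0]
ft_force: [0.7, -0.4, -3.6]
grip_width: 0.3
```

```bash
cat > bay.py <<'E'
from meas import *
b=np.array([448.4,119.3]);a=np.radians(96.55);B=np.array([[np.cos(a),-np.sin(a)],[np.sin(a),np.cos(a)]])
for n in('scene','side'):
    c=cam(n)
    for k in blobs(c['color'],(3,150,70),(16,255,255),40)[1]:
        p=ray(c,[cen(k)],16)[0]; print(n,cv2.contourArea(k),p.round(),'bay',((p[:2]-b)@B).round(1))
s=monitor.read_state(); print('tool bay',((s['ee_pos'][:2]-b)@B).round(1),s['ee_pos'].round(1),s['ft_force'].round(1))
E
python3 bay.py;  python3 -c "
from h import *
cv2.imwrite('pics/w3.png',np.hstack([cam('scene')['color'][100:280,220:500],cam('side')['color'][200:380,120:400]]))"
```

```text
scene 176.5 [ 780. -100.   16.] bay [-255.5 -304.9]
scene 232.0 [497.  12.  16.] bay [-112.4  -35.6]
scene 195.5 [445.   6.  16.] bay [-111.9   16.3]
side 348.5 [437.  12.  16.] bay [-105.3   23.2]
side 331.0 [487.  18.  16.] bay [-105.4  -27.2]
side 115.0 [ 821. -121.   16.] bay [-280.8 -342.9]
tool bay [-145.1   -5.5] [470.4 -24.2  62.2] [-0.9  0.5 -3.4]
```

View pics/w3.png

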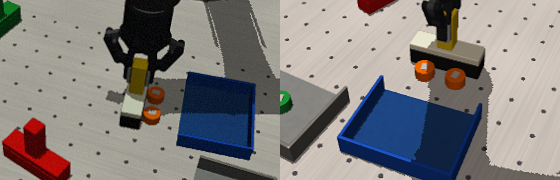

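Both pucks are riding flat against the face at bay x≈-111 and y≈-31 and +20. Continue 90 mm.

Request:
{"op": "play_rows", "data": {"rows": [[1,0,0.008,0,0],[1,0,0.008,0,0],[1,0,0.008,0,0],[1,0,0.008,0,0],[1,0,0.008,0,0]]}}

```text
t: 8.2
ee_pos: [465.9, 15.2, 62.3]
eef_rot: [0.177, -3.136, -0.0]
ft_force: [-0.4, -0.3, -4.0]
grip_width: 0.3
```

Request:
{"op": "play_rows", "data": {"rows": [[1,0,0.008,0,0],[1,0,0.008,0,0],[1,0,0.008,0,0],[1,0,0.008,0,0],[1,0,0.006,0,0]]}}

```text
t: 8.82
ee_pos: [461.7, 52.9, 62.3]
eef_rot: [0.177, -3.136, -0.0]
ft_force: [-0.8, -1.6, -2.5]
grip_width: 0.298
```

Request:
{"op": "play_rows", "data": {"rows": [[1,0,0.005,0,0],[1,0,0.004,0,0],[1,0,0.003,0,0],[1,0,0,0,0],[1,0,0,0,0]]}}

```text
t: 9.45
ee_pos: [460.4, 64.3, 62.3]
eef_rot: [-0.177, 3.137, 0.0]
ft_force: [-0.3, 0.2, -3.0]
grip_width: 0.298
```

Request:
{"op": "play_rows", "data": {"rows": [[1,0,0,0,0],[1,0,0,0,0]]}}

```text
t: 9.7
ee_pos: [460.4, 64.2, 62.3]
eef_rot: [0.177, -3.137, -0.0]
ft_force: [-0.3, 0.7, -3.4]
grip_width: 0.299
```

```bash
python3 bay.py;  python3 -c "
from h import *
cv2.imwrite('pics/w4.png',np.hstack([cv2.resize(cam('scene')['color'][130:280,320:500],(400,333)),cv2.resize(cam('side')['color'][230:400,160:364],(400,333))]))"
```

```text
scene 167.5 [780. -99.  16.] bay [-255.2 -304.9]
scene 228.5 [486. 101.  16.] bay [-22.3 -35.3]
scene 176.0 [434.  96.  16.] bay [-21.6  17.4]
side 430.5 [428.  99.  16.] bay [-17.6  22.8]
side 409.5 [478. 105.  16.] bay [-17.7 -27.8]
side 130.0 [ 819. -120.   16.] bay [-280.5 -341.3]
tool bay [-56.1  -5.7] [460.4  64.2  62.3] [ 0.4  0.3 -2.9]
```

View pics/w4.png

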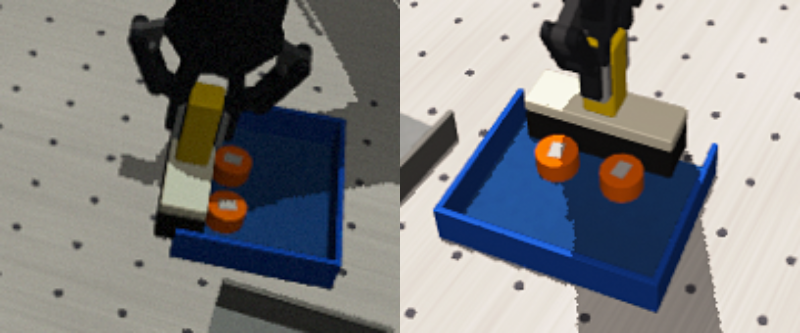

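Both pucks are inside the bay (x≈-20, y≈-31 and +20), with the sweeper still held. Back off 100 mm and set it down.

Request:
{"op": "play_rows", "data": {"rows": [[1,0,-0.012,0,0],[1,0,-0.022,0,0],[1,0,-0.022,0,0],[1,0,-0.022,0,0],[1,0,-0.022,0,0]]}}

```text
t: 10.52
ee_pos: [471.6, -36.4, 62.3]
eef_rot: [0.177, -3.137, 0.0]
ft_force: [-0.2, -0.3, -3.1]
grip_width: 0.299
```

Request:
{"op": "play_rows", "data": {"rows": [[1,0,0,0,0],[1,0,0,0,0],[1,0,0,0.001,0],[1,0,0,0.001,0],[1,0,0,0,0]]}}

```text
t: 11.15
ee_pos: [471.7, -34.7, 60.4]
eef_rot: [-0.178, 3.136, 0.0]
ft_force: [-0.2, 1.1, -1.5]
grip_width: 0.297
```

Request:
{"op": "play_rows", "data": {"rows": [[1,0,0,0.0005,0],[1,0,0,0,0],[1,0,0,0,0]]}}

```text
t: 11.52
ee_pos: [471.9, -34.8, 60.3]
eef_rot: [-0.177, 3.136, 0.001]
ft_force: [-0.0, 2.9, 2.8]
grip_width: 0.298
```

Request:
{"op": "play_rows", "data": {"rows": [[-1,0,0,0,0],[-1,0,0,0,0],[-1,0,0,0,0],[-1,0,0,0,0],[-1,0,0,0,0]]}}

```text
t: 12.15
ee_pos: [471.6, -35.1, 59.8]
eef_rot: [0.177, -3.137, -0.0]
ft_force: [-0.7, -0.3, 0.4]
grip_width: 1.001
```

Request:
{"op": "play_rows", "data": {"rows": [[-1,0,0,0,0],[-1,0,0,0,0],[-1,0,0,0,0]]}}

```text
t: 12.52
ee_pos: [471.6, -35.1, 59.8]
eef_rot: [0.177, -3.137, -0.0]
ft_force: [1.2, -0.9, -0.1]
grip_width: 0.995
```

Request:
{"op": "play_rows", "data": {"rows": [[-1,0,0,-0.03,0],[-1,0,0,-0.04,0],[-1,0,0,-0.04,0],[-1,0,0,-0.04,0],[-1,0,0,-0.02,0]]}}

```text
t: 13.15
ee_pos: [472.2, -35.1, 232.5]
eef_rot: [-0.177, 3.133, 0.001]
ft_force: [0.4, 1.1, -0.5]
grip_width: 1.002
```

Request:
{"op": "play_rows", "data": {"rows": [[-1,0,0,0,0],[-1,0,0,0,0],[-1,0,0,0,0],[-1,0,0,0,0]]}}

```text
t: 13.65
ee_pos: [471.4, -35.2, 229.1]
eef_rot: [0.177, -3.135, 0.0]
ft_force: [-0.4, -0.5, 0.3]
grip_width: 1.003
```

```bash
python3 bay.py;  python3 -c "
from h import *
cv2.imwrite('pics/w5.png',np.hstack([cv2.resize(cam('scene')['color'][100:290,280:500],(400,345)),cv2.resize(cam('side')['color'][170:400,140:404],(400,345))]))"
```

```text
scene 157.5 [ 780. -100.   16.] bay [-255.9 -304.6]
scene 210.5 [485. 101.  16.] bay [-22.5 -34.5]
scene 184.0 [435.  95.  16.] bay [-22.3  16.5]
side 414.5 [428.  99.  16.] bay [-17.3  22.6]
side 392.0 [478. 105.  16.] bay [-17.5 -28. ]
side 91.5 [ 824. -123.   16.] bay [-283.4 -345.2]
tool bay [-156.1   -5.4] [471.5 -35.1 229.4] [-0.9  0.2  0.2]
```

View pics/w5.png

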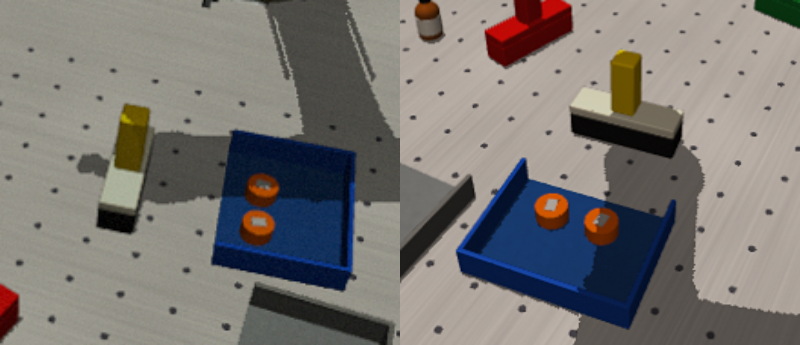

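The sweeper stands upright about 96 mm outside the mouth. Both pucks lie in the bay, and the gripper is clear and above everything.

```bash
python3 -c "
from h import *
print(order.finish_job())"
```

```text
the job is handed in; nothing more can be done
None
```

I took the sweeper by its yellow grip, swept both orange pucks into the blue bay, set the sweeper down outside it, let go and handed the job in at about 14 s.

- **Pucks:** In the last pictures both lie on the bay floor. Their centres are at bay x ≈ -20 mm and y ≈ -31 and +20 mm, about 40 mm past the mouth, where 12 mm is needed.
- **Sweeper:** It stands upright at bay x ≈ -156 mm, well outside the bay. That figure is the tool position at release, not a new measurement.
- **Gripper:** It is open and about 120 mm above the sweeper, with the measured force near zero.

No check failed. The two cameras disagreed by about 5–6 mm on the puck positions, which is well inside the margins. No verdict was reported.

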